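# Find the stamped crate and push it to the dispatch line

## Task

Two like parts crates stand on the bench, and one of them has a ring-and-cross stamp underneath. With the fingertips, tip both crates over away from you, one after the other, onto their far sides so that both undersides face you; only then push the stamped crate, as it lies, away from you until its open far end rests on the broad white dispatch line, and leave the plain crate lying short of the line. Do not pick up or carry the crates, and leave the other things on the bench where they are.

Things in the scene. Friction and masses are not known exactly. Their poses are not given: they have to be found in the camera images.
- crate_stamped: Stamped crate: empty open-topped plywood box, 70 mm deep (x), 110 wide (y), 115 high (z), walls and floor 6 mm, about 0.3 kg. Origin: centre of the underside. Starts upright, z up, x away from the robot (within 0.25 rad), at left or right. Mark: dark ring 47 mm across with a diagonal cross, mid-underside. Under the front and back edges runners along y, 9 mm wide, 4 mm proud.
- crate_plain: Plain crate: same size, look, weight and frame, bare underside. Either crate, pushed near the top of its robot-side face, tips about its far bottom edge, hardly slides, and past about 35 degrees falls by itself onto its far face. Lying so it is 70 mm high, z level and away from the robot, underside upright and facing the robot, origin 35 mm up.
- crate_stamped_rim (a point): Middle of the stamped crate's open end, 115 mm from its underside along its z; axes as the crate's.
- crate_plain_rim (a point): Middle of the plain crate's open end, 115 mm from its underside along its z; axes as the crate's.
- dispatch_line: Dispatch line: a straight white painted band on the bench, 30 mm broad along x, 620 mm long along y, flat (nothing to bump against), beyond the crates. Origin: its middle, at bench height; x points away from the robot, across the band.
- spanner_13: Bystander: small chrome spanner, 165 mm long, lying between the crates' lanes, long axis along x (its own y). Origin: centre of its underside.
- bolt_m16: Bystander: grey hex bolt, 72 mm long, lying between the crates' lanes. Origin: centre of its underside.
- nut_m20: Bystander: grey hex nut, 34 mm across, 16 mm high, between the crates' lanes. Origin: centre of its underside.
- screwdriver: Bystander: screwdriver with a red handle, 200 mm long, lying left of the crates. Origin: centre of its underside.
- pliers_1: Bystander: red-handled pliers, 187 mm long, lying right of the crates. Origin: centre of its underside.
- parts_tub: Bystander: low round white tub of screws, 87 mm wide, 50 mm high, right of the crates. Origin: centre of its underside.
- tape_measure: Bystander: yellow tape measure, 71x37 mm, 64 mm high, at the right. Origin: centre of its underside.
- coupling_22: Bystander: small ribbed cream coupling, 28 mm wide, 19 mm high, near the bench's front edge on the right. Origin: centre of its underside.

How it is judged:
By the outcome, as a careful person would: the job done as asked, in the order asked, and still so for the second after the job is handed in, with the robot touching nothing.
It also fails if it takes over 64 s, if anything falls off the work surface, if the arm or the gripper's body presses on something with over 40 N, if the wrist force passes 120 N, or if a joint passes its speed limit or range.

## Robot

A 6-joint arm with a two-finger parallel gripper is mounted at the origin on a cart in front of the work surface, level with it; the furniture and walls round the work are solid. World frame = base frame: x ahead of the robot, y to its left, z up, the work surface at z = 0. Lengths are in mm, angles in degrees, forces in N, time in s.
With the tool pointing down it reaches from about 300 to 850 mm from the base axis. Payload 4.2 kg.
Tool frame: the origin (TCP) lies midway between the tips of the shut fingers; the grasp point (between the pads) lies 19 mm behind it (env.hold_point_z is the z of the grasp point in the tool frame, in mm); z points along the fingers, y is the direction in which the jaws open and shut (so a half turn about z gives the same grasp; the last joint's range is limited). The gripper opens to 91 mm and grips with 3 to 60 N. Pads are 32 mm wide; open, the fingers measure 118 mm over their backs; the gripper's body (76 mm by 178 mm) begins 60 mm behind the grasp point.
Start: joints at [66.463, 18.312, 89.639, -0, 72.044, -1.146], TCP at [219.037, 531.663, 213.976] pointing down, gripper open.
Joint ranges: [-177.97, 177.97], [-48.28, 115.42], [12.27, 149.76], [-77.06, 257.06], [2.81, 150.46], [-146.56, 146.56]. Speed limits (degrees/s): [147.25, 147.25, 180, 180, 180, 180].

## Interface

Orientations are given as [roll, pitch, yaw] about the fixed x, y, z axes, in that order (R = Rz(yaw) Ry(pitch) Rx(roll)).
In Python, from workcell import env, grab_frame, camera_params, spotter gives the robot as it stands. The module is installed in compiled form; this text tells all that it offers.
- The arm moves only by the shell command python3 -m jog 'ROWS' [FORCE]. ROWS is text: rows parted by semicolons, each of 7 numbers parted by spaces: the turn, a rotation vector about the world's x, y, z in units of 5 degrees (1.0 is 5 degrees), then the shift along the world's x, y, z in units of 25 mm (1.0 is 25 mm), then the opening, from 0 (shut) to 1 (fully open). A call has 1 to 5 rows; each row is the pose to reach, as a shift and turn from the pose commanded when the call began; what a row does not reach only later rows make up. A row lasts 1/8 s, in which the tool goes at most 62.5 mm and 10.7 degrees, less where a joint would pass 70% of its speed; a pose out of reach is approached as far as the arm can. A call with a gripper value outside its range is refused whole. The fingers move at their own pace and stop on an object; FORCE is the grip in N (left out, the last holds). Time passes only in rows, so rows that repeat a pose let the fingers close. It gives the time, the measured TCP pose, the force and the opening at its end, in the units of the state.
- env.state(): the state, without advancing time (a new reading comes with each control period).
- grab_frame(name): name is "scene" or "top" or "wrist"; returns the picture (400x640x3 uint8, red, green, blue); there is no depth.
- camera_params(name): a dict with "K" (3x3 intrinsics, pixels), "rvec" (rotation vector, rad) and "tvec" (3), from world to camera coordinates, as OpenCV has them. Camera axes: x right, y down, z forward; pixel columns grow to the right and rows downward; lengths in mm; the calibration is good to about 2 mm. A picture is of the moment at which its call begins: read the wrist's pose just before it. camera_params takes no time and is no camera call; for the wrist camera it gives the pose at the moment of the call.
- env.job_done(): hands the job in, once; it reports no verdict.
Trained networks look in the newest picture that a camera, given by its name, has taken for a name from the list of things; names that differ only in an ending like _2 or _b are one class to them, and where a whole thing is asked for, a point or a joint stands for the part that bears it (a point fixed in the world has none). Each returns a list of dicts, best first, with "conf" (0 to 1); they miss things now and then, are a little off and sometimes report something else, mostly with a low value. They report only what shows in the picture. A call takes as long as a camera call.
- spotter.look_for(query, camera): "box" ([left, top, width, height] in pixels, round what is visible of it).
- spotter.trace(query, camera): "region" (400x640 bool, what is visible of it) and "box" ([left, top, width, height] in pixels, round what is visible of it).
The state is a dict: "time_s": time; "qpos": joint angles; "qvel": joint speeds; "effort": joint torques, N m; "ee_pos": TCP position; "ee_rot": TCP orientation; "force": force on the tool from outside, world axes, zero at the start; "torque": the same for the moment, N m; "gripper_width": finger opening in mm.
Only numpy, scipy, OpenCV 4.12 (cv2) and the standard library are available. Lean on these libraries where they do the work, as an engineer would, in place of code of your own. Each camera call takes 0.05 s, during which the arm holds its last target. There are 200 camera calls.

## Working session

There is one attempt and no reset: what is moved stays moved. The work goes in short steps, Python scripts to look and compute and a shell command to move; the robot and the scene stay as the last step left them, time stands still between calls to the robot, and variables do not carry over. Pictures are saved under pics/ and viewed, about 8 in all and at most 12, crops included, and the job is handed in when it is done.

```bash
mkdir -p pics
cat > h.py <<'E'
import numpy as np, cv2
from workcell import env, grab_frame, camera_params, spotter
def save(cam,name):
    im=grab_frame(cam); cv2.imwrite('pics/'+name,cv2.cvtColor(im,cv2.COLOR_RGB2BGR)); return im
def P(cam):
    p=camera_params(cam); R=cv2.Rodrigues(np.array(p['rvec'],float))[0]; return np.array(p['K'],float),R,np.array(p['tvec'],float).ravel()
def back(cam,u,v,z=0):
    K,R,t=P(cam); d=R.T@np.linalg.solve(K,[u,v,1]); c=-R.T@t; return c+d*(z-c[2])/d[2]
def proj(cam,X):
    K,R,t=P(cam); q=K@(R@np.array(X,float)+t); return q[:2]/q[2]
E
python3 - <<'E'
from h import *
s=env.state(); print(s['time_s'],s['ee_pos'],s['ee_rot'],s['gripper_width'])
for c in ('scene','top'):
    save(c,c+'0.png'); K,R,t=P(c); print(c,(-R.T@t).round(),K[0,0])
    for q in ('crate_plain','dispatch_line'):
        for r in spotter.trace(q,c)[:3]:
            print(q,round(r['conf'],2),r['box'])
E
```

```text
0.0 [218.83513799 531.17427236 213.12062711] [-1.79897855e+02 -2.52347112e-03  1.57606875e+02] 91.23780832175312
scene [-235. -661.  737.] 379.48242710743233
crate_plain 0.61 [240.3, 173.7, 42.1, 44.5]
dispatch_line 0.85 [294.8, 172.0, 141.1, 63.2]
top [ 390.    3. 1358.] 437.76288118171647
crate_plain 0.57 [223.1, 209.4, 44.7, 32.2]
dispatch_line 0.56 [222.1, 131.1, 193.5, 19.6]
```

View pics/scene0.png

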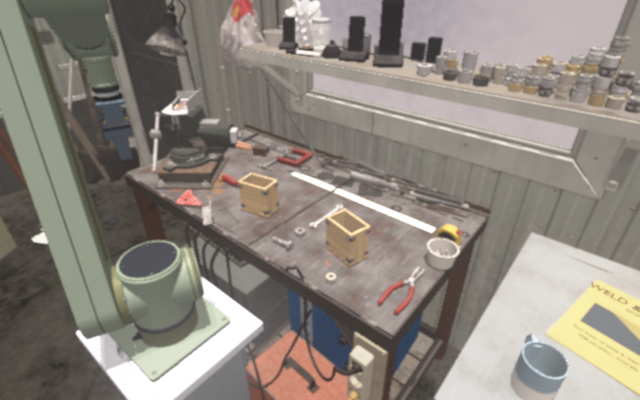

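View pics/top0.png

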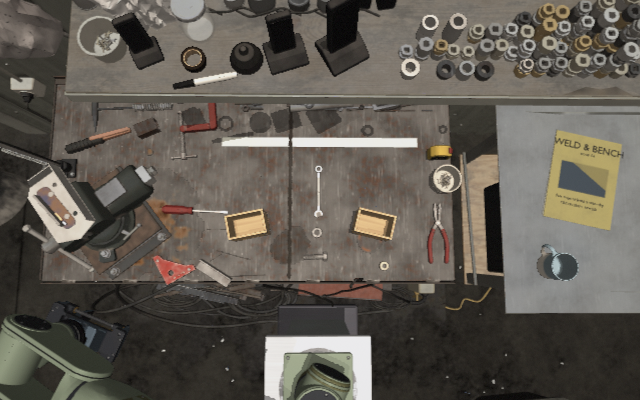

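The top view shows the left crate at about (247,224), the right one at (375,223), and the line from (222,142) to (417,142). The screwdriver's tip is close to the left crate, at about (228,212). Next I'll enlarge the view and measure.

Run:
```python
from h import *
im=cv2.imread('pics/top0.png')
cv2.imwrite('pics/crop.png',np.hstack([cv2.resize(im[195:250,205:280],None,fx=5,fy=5,interpolation=cv2.INTER_CUBIC),cv2.resize(im[195:250,340:415],None,fx=5,fy=5,interpolation=cv2.INTER_CUBIC)]))
for u,v in [(222,138),(222,147),(417,138),(417,147)]: print('line',back('top',u,v).round())
g=im.astype(int).min(2)
for u in (230,270,310,350,390,412):
    c=g[125:160,u]; i=np.where(c>170)[0]+125; 
    if len(i): print(u,i.min(),i.max(),back('top',u,i.min()-.5)[:2].round(),back('top',u,i.max()+.5)[:2].round())
for q in ('spanner_13','bolt_m16','nut_m20','screwdriver','pliers_1','parts_tub','tape_measure','coupling_22'):
    grab_frame('top') if q=='spanner_13' else 0
    for r in spotter.look_for(q,'top')[:1]:
        l,t,w,h=r['box']; print(q,round(r['conf'],2),back('top',l,t+h)[:2].round(),back('top',l+w,t)[:2].round())
```

```text
line [760. 304.   0.]
line [730. 303.   0.]
line [ 763. -317.    0.]
line [ 733. -316.    0.]
230 140 145 [755. 279.] [735. 278.]
270 137 146 [765. 152.] [733. 152.]
310 138 146 [763.  25.] [733.  25.]
350 138 146 [ 763. -102.] [ 734. -102.]
390 138 146 [ 764. -230.] [ 735. -230.]
412 138 146 [ 764. -301.] [ 735. -300.]
spanner_13 0.46 [509.   1.] [662. -18.]
bolt_m16 0.58 [380.  40.] [394. -32.]
pliers_1 0.76 [ 366. -343.] [ 545. -413.]
parts_tub 0.78 [ 587. -364.] [ 667. -458.]
tape_measure 0.53 [ 693. -350.] [ 741. -429.]
coupling_22 0.49 [722. 295.] [ 769. -320.]
```

View pics/crop.png

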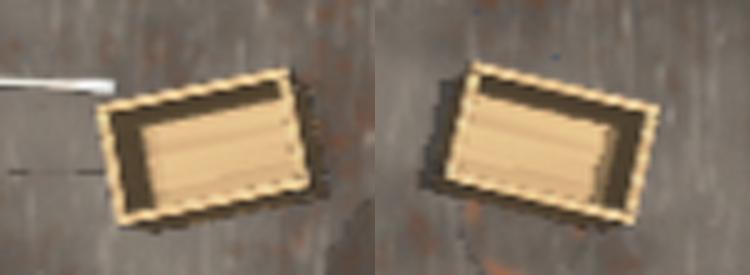

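Run:
```python
from h import *
L=np.array([(97,105),(289,70),(311,187),(121,226)])/5+[205,195]-.4
R=np.array([(98,63),(283,106),(260,225),(70,180)])/5+[340,195]-.4
for n,c in (('L',L),('R',R)):
    w=np.array([back('top',u,v,115)[:2] for u,v in c]) # farleft,farright,nearright,nearleft
    wd=w[1]-w[0]+w[2]-w[3]; x=w[0]-w[3]+w[1]-w[2]
    yaw1=np.degrees(np.arctan2(wd[0],-wd[1])); yaw2=np.degrees(np.arctan2(x[1],x[0]))
    print(n,w.round(),'c',w.mean(0).round(1),'size',np.linalg.norm(wd)/2,np.linalg.norm(x)/2,yaw1,yaw2)
    th=np.radians(yaw1); a=np.array([np.cos(th),np.sin(th)]);b=np.array([-a[1],a[0]]);C=w.mean(0)
    print(' fallen footprint', [(C+a*d+b*e).round() for d in(35,150) for e in(55,-55)])
    t=back('top',227.4,212.4,3)[:2]; print(' tip in crate frame',((t-C)@a).round(1),((t-C)@b).round(1))
im=cv2.imread('pics/top0.png')
for u,v in [(165,209),(192,210),(318,232),(384,266),(319,168),(319,214),(317,257)]: print((u,v),back('top',u,v,5)[:2].round())
r=spotter.look_for('screwdriver','top'); print(r[:2])
```

```text
L [[502. 266.]
 [523. 158.]
 [456. 144.]
 [434. 251.]] c [478.7 204.9] size 109.51177284586043 69.05637420424105 11.13714775165508 12.125681432229188
 fallen footprint [array([502., 266.]), array([524., 158.]), array([615., 288.]), array([637., 180.])]
 tip in crate frame 57.4 65.1
R [[ 527. -118.]
 [ 503. -224.]
 [ 435. -210.]
 [ 460. -102.]] c [ 481.3 -163.4] size 109.69767767623591 69.16823115162252 -13.152365403938413 -12.964259259424576
 fallen footprint [array([ 528., -118.]), array([ 503., -225.]), array([ 640., -144.]), array([ 615., -251.])]
 tip in crate frame -60.7 441.0
(165, 209) [532. 472.]
(192, 210) [529. 389.]
(318, 232) [462.  -1.]
(384, 266) [ 358. -204.]
(319, 168) [663.  -4.]
(319, 214) [518.  -4.]
(317, 257) [385.   2.]
[]
```

```bash
python3 -m jog '0 0 6.7 7.8 -13.56 0 0.5; 0 0 6.7 7.8 -13.56 0 0.5; 0 0 6.7 7.8 -13.56 0 0.5; 0 0 6.7 7.8 -13.56 0 0.5; 0 0 6.7 7.8 -13.56 0 0.5'
```

```text
time_s: 1.42
ee_pos: [370.5, 268.6, 214.3]
ee_rot: [180.0, 0.1, -168.8]
force: [1.2, 0.2, 0.8]
gripper_width: 46.4
```

```bash
python3 -m jog '0 0 0 1.6 -2.8 0 0.5; 0 0 0 1.6 -2.8 0 0.5; 0 0 0 1.6 -2.8 -2 0.5; 0 0 0 1.6 -2.8 -4 0.5; 0 0 0 1.6 -2.8 -4 0.5'; python3 -m jog '0 0 0 0 0 0 0.5;0 0 0 0 0 0 0.5'
```

```text
time_s: 2.05
ee_pos: [407.2, 198.9, 111.5]
ee_rot: [-179.9, -0.4, -168.9]
force: [-0.4, -0.7, 0.5]
gripper_width: 45.8
time_s: 2.3
ee_pos: [411.2, 201.0, 116.1]
ee_rot: [179.9, 0.2, -168.9]
force: [-0.2, -0.1, 0.3]
gripper_width: 45.7
```

```bash
python3 -m jog '0 0 0 0 -0.38 -0.64 0.5; 0 0 0 0.4 -0.3 -0.64 0.5; 0 0 0 0.7 -0.24 -0.64 0.5; 0 0 0 1.1 -0.16 -0.64 0.5; 0 0 0 1.5 -0.08 -0.64 0.5'; python3 -m jog '0 0 0 0.4 0.08 0 0.5;0 0 0 0.8 0.16 0 0.5;0 0 0 1.2 0.24 0 0.5;0 0 0 1.6 0.32 0 0.5;0 0 0 1.6 0.32 0 0.5'
python3 - <<'E'
from h import *
save('scene','scene1.png')
E
```

```text
time_s: 2.92
ee_pos: [448.1, 198.6, 98.4]
ee_rot: [180.0, 0.0, -168.9]
force: [-1.6, -0.1, 1.8]
gripper_width: 45.4
time_s: 3.55
ee_pos: [488.2, 206.4, 97.8]
ee_rot: [180.0, 0.0, -168.9]
force: [-0.8, -0.5, -0.1]
gripper_width: 45.8
```

View pics/scene1.png

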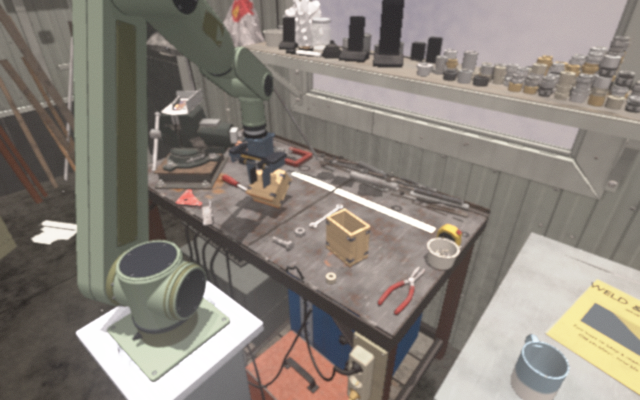

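The left crate at about (268,190) is tilted and may still be leaning on the fingers, so I'll push a little further and then retreat upward.

```bash
python3 -m jog '0 0 0 0.4 0.08 0 0.5;0 0 0 0.8 0.16 0 0.5;0 0 0 1.0 0.2 0 0.5;0 0 0 1.0 0.2 0 0.5;0 0 0 1.0 0.2 1 0.5'; python3 -m jog '0 0 0 -2 -0.4 3 0.5;0 0 0 -4 -1 4 0.5;0 0 0 -4 -4 4 0.5;0 0 0 -4 -7 4 0.5'
python3 - <<'E'
from h import *
im=save('scene','scene2.png');save('top','top2.png'); cv2.imwrite('pics/c2.png',cv2.resize(cv2.imread('pics/scene2.png')[140:310,180:400],None,fx=3,fy=3,interpolation=cv2.INTER_CUBIC))
E
```

```text
time_s: 4.22
ee_pos: [510.6, 210.6, 121.4]
ee_rot: [-180.0, -0.3, -168.9]
force: [0.6, 1.4, 0.0]
gripper_width: 45.7
time_s: 4.72
ee_pos: [412.6, 67.1, 223.3]
ee_rot: [-180.0, 0.2, -168.7]
force: [1.6, 0.0, -1.1]
gripper_width: 46.0
```

View pics/c2.png

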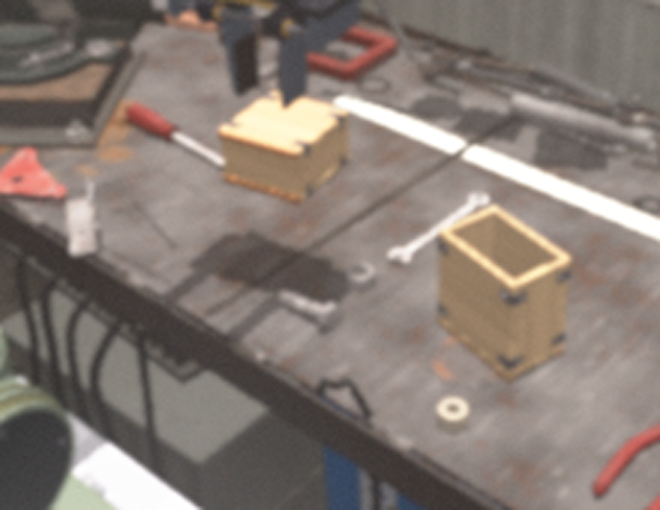

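The left crate lies on its far side at crop (285,145), and no mark shows on its underside. Now the right crate.

```bash
python3 -m jog '0 0 -4.88 0 -8.3 0 0.5;0 0 -4.88 0 -8.3 0 0.5;0 0 -4.88 0 -8.3 0 0.5;0 0 -4.88 0 -8.3 0 0.5;0 0 -4.88 0 -8.3 0 0.5'; python3 -m jog '0 0 0 0 0 -1 0.5;0 0 0 0 0 -3 0.5;0 0 0 0 0 -4.6 0.5;0 0 0 0 0 -4.6 0.5;0 0 0 0 0 -4.6 0.5'
```

```text
time_s: 5.45
ee_pos: [413.5, -140.2, 221.8]
ee_rot: [180.0, -0.0, 166.6]
force: [0.1, 0.4, 0.4]
gripper_width: 45.6
time_s: 6.08
ee_pos: [414.8, -139.2, 108.3]
ee_rot: [180.0, 0.1, 166.8]
force: [0.1, -0.8, 0.2]
gripper_width: 46.3
```

```bash
python3 -m jog '0 0 0 0 -0.35 -0.33 0.5; 0 0 0 0.4 -0.44 -0.33 0.5; 0 0 0 0.7 -0.51 -0.33 0.5; 0 0 0 1.1 -0.61 -0.33 0.5; 0 0 0 1.5 -0.7 -0.33 0.5'; python3 -m jog '0 0 0 0.4 -0.09 0 0.5;0 0 0 0.8 -0.19 0 0.5;0 0 0 1.2 -0.28 0 0.5;0 0 0 1.6 -0.37 0 0.5;0 0 0 2 -0.47 0 0.5';python3 -m jog '0 0 0 0.3 -0.07 0 0.5;0 0 0 0.6 -0.14 0 0.5;0 0 0 0.6 -0.14 0 0.5;0 0 0 0.6 -0.14 1 0.5;0 0 0 -1 0.2 2 0.5';python3 -m jog '0 0 0 -2 0.5 0 0.5;0 0 0 -5 1 0 0.5;0 0 0 -6 1 0 0.5;0 0 0 -6 1 0 0.5'
python3 - <<'E'
from h import *
save('scene','scene3.png');save('top','top3.png')
a=cv2.resize(cv2.imread('pics/scene3.png')[140:290,200:400],None,fx=3,fy=3,interpolation=cv2.INTER_CUBIC)
cv2.imwrite('pics/c3.png',a)
E
```

```text
time_s: 6.7
ee_pos: [451.7, -157.4, 98.9]
ee_rot: [180.0, -0.0, 166.7]
force: [-1.1, -0.7, 1.7]
gripper_width: 45.4
time_s: 7.32
ee_pos: [501.8, -169.1, 98.7]
ee_rot: [180.0, 0.0, 166.7]
force: [0.3, -0.6, -0.1]
gripper_width: 45.5
time_s: 7.95
ee_pos: [477.3, -164.4, 149.2]
ee_rot: [-180.0, 0.1, 166.7]
force: [-0.2, 0.7, 0.7]
gripper_width: 45.8
time_s: 8.45
ee_pos: [323.2, -138.1, 148.8]
ee_rot: [180.0, -0.1, 166.6]
force: [0.1, -0.3, -0.0]
gripper_width: 45.7
```

View pics/c3.png

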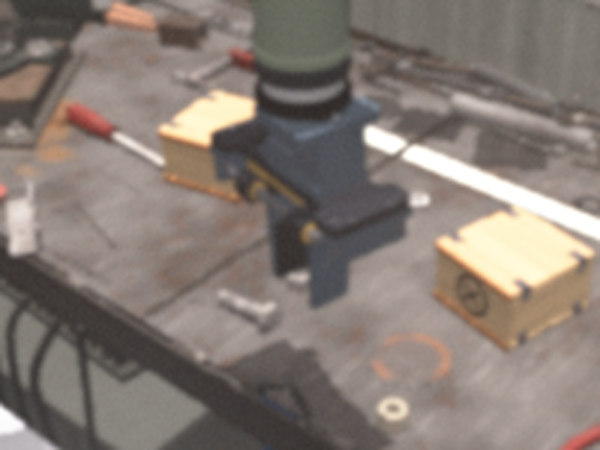

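View pics/top3.png

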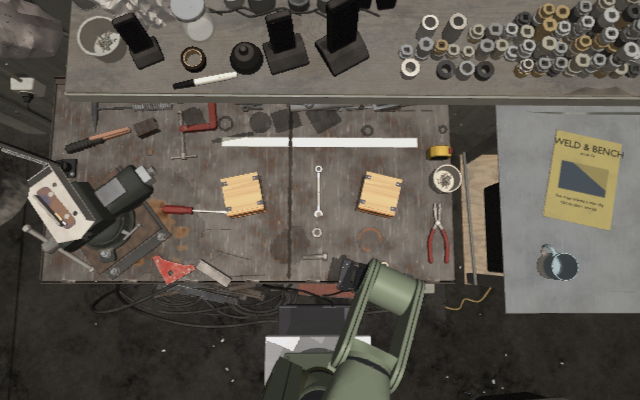

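The stamp (ring and cross) shows on the right crate at crop (470,293). Both crates now lie on their far sides with their undersides facing the robot. Next I'll measure the right crate's pose.

```bash
cat >> h.py <<'E'
def crate(name,ctr):
    im=cv2.imread('pics/'+name); x,y=ctr; hsv=cv2.cvtColor(im,cv2.COLOR_BGR2HSV)
    m=cv2.inRange(hsv,(8,60,120),(30,255,255)); k=np.zeros_like(m); k[y-32:y+32,x-32:x+32]=1; m=m*k
    m=cv2.morphologyEx(m,cv2.MORPH_CLOSE,np.ones((7,7)))
    n,l,s,_=cv2.connectedComponentsWithStats(m); i=1+np.argmax(s[1:,4])
    c=max(cv2.findContours((l==i).astype(np.uint8),0,1)[0],key=cv2.contourArea)[:,0].astype(float)
    w=np.array([back('top',u,v,70)[:2] for u,v in c],np.float32)
    r=cv2.minAreaRect(w); print(ctr,'rect',r,cv2.boxPoints(r).round().tolist(),s[i])
E
python3 - <<'E'
from h import *
crate('top3.png',(381,194)); crate('top3.png',(242,194))
E
```

```text
(381, 194) rect ((571.5167236328125, -184.5283203125), (112.40589904785156, 123.6403579711914), 76.61551666259766) [[498.0, -225.0], [619.0, -254.0], [645.0, -144.0], [524.0, -116.0]] [ 357  171   46   47 1493]
(242, 194) rect ((568.6176147460938, 224.61904907226562), (124.10209655761719, 115.3416519165039), 12.168181419372559) [[496.0, 268.0], [520.0, 155.0], [641.0, 181.0], [617.0, 294.0]] [ 220  171   46   47 1558]
```

```bash
python3 -m jog '0 0 0 6.1 -1 0 0.75;0 0 0 6.1 -1 0 0.75;0 0 0 6.1 -1 0 0.75;0 0 0 6.1 -1 0 0.75;0 0 0 6.1 -1 0 0.75'; python3 -m jog '0 0 0 0 0 -2 0.75;0 0 0 0 0 -4 0.75;0 0 0 0 0 -5 0.75;0 0 0 0 0 -5 0.75;0 0 0 0 0 -5 0.75'
```

```text
time_s: 9.18
ee_pos: [477.9, -163.6, 148.2]
ee_rot: [180.0, -0.1, 166.7]
force: [-0.4, -0.0, 0.4]
gripper_width: 68.1
time_s: 9.8
ee_pos: [479.0, -164.2, 25.1]
ee_rot: [-180.0, 0.1, 166.7]
force: [0.3, 0.2, 0.8]
gripper_width: 68.7
```

```bash
python3 -m jog '0 0 0 0.3 -0.07 0 0.75;0 0 0 0.6 -0.14 0 0.75;0 0 0 0.9 -0.21 0 0.75;0 0 0 1.15 -0.27 0 0.75;0 0 0 1.4 -0.33 0 0.75'; python3 -m jog '0 0 0.4 0.3 -0.03 0 0.75;0 0 0.8 0.6 -0.06 0 0.75;0 0 1.2 0.9 -0.09 0 0.75;0 0 1.6 1.2 -0.1 0 0.75;0 0 2.0 1.5 -0.1 0 0.75'; python3 -m jog '0 0 0.3 0.3 0 0 0.75;0 0 0.66 0.6 0 0 0.75;0 0 0.66 0.9 0 0 0.75;0 0 0.66 1.2 0 0 0.75;0 0 0.66 1.4 0 0 0.75';python3 -m jog '0 0 0 0 0 0 0.75'
python3 - <<'E'
from h import *
save('top','top4.png');crate('top4.png',(376,175))
cv2.imwrite('pics/c4.png',cv2.resize(cv2.imread('pics/top4.png')[110:260,200:460],None,fx=3,fy=3,interpolation=cv2.INTER_CUBIC))
E
```

```text
time_s: 10.42
ee_pos: [513.3, -172.0, 23.6]
ee_rot: [180.0, -0.1, 166.7]
force: [-3.5, 1.0, 2.0]
gripper_width: 68.7
time_s: 11.05
ee_pos: [551.6, -174.7, 23.7]
ee_rot: [180.0, 0.0, 176.8]
force: [-0.2, -0.9, -0.8]
gripper_width: 68.4
time_s: 11.68
ee_pos: [586.5, -174.6, 23.8]
ee_rot: [180.0, -0.0, -180.0]
force: [-1.3, 0.3, -0.2]
gripper_width: 68.2
time_s: 11.8
ee_pos: [586.9, -174.8, 23.9]
ee_rot: [-180.0, 0.1, -180.0]
force: [0.1, -0.7, -0.1]
gripper_width: 68.2
(376, 175) rect ((678.3367919921875, -173.46820068359375), (79.7410888671875, 112.80020141601562), 0.2865232229232788) [[638.0, -117.0], [639.0, -230.0], [718.0, -230.0], [718.0, -117.0]] [357 146  38  27 453]
```

View pics/c4.png

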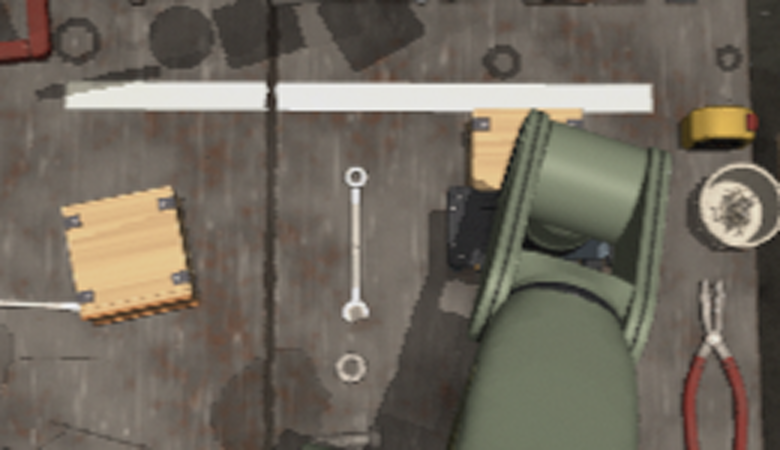

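The crate is square to the line, with its rim at x≈718–722 (crop row 110). The line's centre is at 749, so I'll push 29 mm more and then back off.

```bash
python3 -m jog '0 0 0 0.3 0 0 0.75;0 0 0 0.6 0 0 0.75;0 0 0 0.9 0 0 0.75;0 0 0 1.15 0 0 0.75;0 0 0 1.15 0 0 0.75'; python3 -m jog '0 0 0 -0.5 0 0 0.75;0 0 0 -1.5 0 0 0.75;0 0 0 -2.5 0 2 0.75;0 0 0 -4 0 4 0.75;0 0 0 -6 0 6 0.75'; python3 -m jog '0 0 0 -3 0 2 0.75;0 0 0 -4 0 2 0.75;0 0 0 -4 0 2 0.75;0 0 0 -4 0 2 0.75'
python3 - <<'E'
from h import *
save('top','top5.png');save('scene','scene5.png');crate('top5.png',(376,160))
crate('top5.png',(242,194))
a=cv2.resize(cv2.imread('pics/top5.png')[110:260,200:460],None,fx=2.3,fy=2.3,interpolation=cv2.INTER_CUBIC)
b=cv2.resize(cv2.imread('pics/scene5.png')[140:250,210:470],None,fx=2.3,fy=2.3,interpolation=cv2.INTER_CUBIC)
cv2.imwrite('pics/c5.png',np.vstack([a,b]))
E
```

```text
time_s: 12.48
ee_pos: [616.0, -174.7, 23.8]
ee_rot: [-180.0, 0.1, -180.0]
force: [0.2, -0.8, -0.0]
gripper_width: 68.1
time_s: 13.1
ee_pos: [469.1, -174.7, 169.5]
ee_rot: [-180.0, 0.1, -180.0]
force: [-0.5, 0.9, 0.7]
gripper_width: 68.5
time_s: 13.6
ee_pos: [370.6, -174.7, 218.0]
ee_rot: [-180.0, 0.1, 180.0]
force: [-0.3, -0.1, -0.3]
gripper_width: 68.5
(376, 160) rect ((686.8255004882812, -173.5015106201172), (111.94038391113281, 126.21643829345703), 89.49345397949219) [[623.0, -229.0], [749.0, -230.0], [750.0, -118.0], [624.0, -117.0]] [ 357  136   38   42 1437]
(242, 194) rect ((568.7274169921875, 223.98861694335938), (123.64775085449219, 114.86066436767578), 11.778395652770996) [[496.0, 268.0], [520.0, 155.0], [641.0, 180.0], [618.0, 293.0]] [ 220  171   46   47 1557]
```

View pics/c5.png

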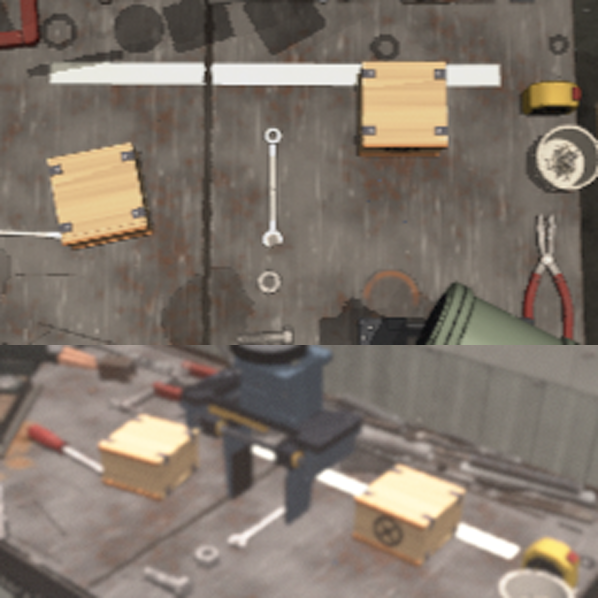

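The stamped crate's rim measures x≈749.5, inside the line's 734–763. The plain crate lies short of it with its rim at about 630, and the bystanders look unmoved. Handing in.

```bash
python3 -c "
from h import *
a=cv2.imread('pics/top0.png');b=cv2.imread('pics/top5.png')
for n,(x0,y0,x1,y1) in dict(spanner=(308,160,330,220),nut=(308,224,328,240),bolt=(298,250,330,264),driver=(160,200,218,220),pliers=(425,200,455,268),tub=(430,160,465,198)).items():
    print(n,cv2.phaseCorrelate(a[y0:y1,x0:x1,1].astype(float),b[y0:y1,x0:x1,1].astype(float)))
print(env.job_done())"
```

```text
spanner ((-0.021444914562085415, 0.021721968851661444), 0.995300449217015)
nut ((-0.04694868437048072, -0.055756603624747214), 0.9977243627717393)
bolt ((-0.02083769545541614, 0.4963075071262537), 1.0014046950069349)
driver ((-0.034033476262116835, -0.04124398646819216), 1.0082789659996514)
pliers ((0.03464837254136732, -0.13180784755896724), 0.8401634287696945)
tub ((0.026286621393659004, 0.0992640302927299), 0.9970463750218335)
the job is handed in; nothing more can be done
None
```

The job is done and handed in at about 13.7 s. I tipped the left (plain) crate and then the right (stamped) one onto their far sides with the fingertips. Only then did I push the stamped crate, squaring it up on the way, until its open end lay on the line.

**Last checks, from the top camera after the arm had withdrawn:**
- **Stamped crate:** its rim is at x≈749.5 mm, against a line running from about 734 to 763. It sits about 0.5° off square, with the ring-and-cross stamp facing the robot.
- **Plain crate:** it is lying with its rim at x≈630 mm, about 100 mm short of the line, and its underside is bare.
- **Bystanders:** the spanner, nut, screwdriver and tub had shifted 0.1 px or less since the start.
    - **Bolt:** it read a 0.5 px (about 1.5 mm) shift. I put this down to the arm's shadow near it; the arm never went near it at low height.
    - **Pliers:** they read 0.13 px, with a weaker match.
    - **Tape measure and coupling:** I did not compare these numerically. The tape measure looked unmoved in the picture, but the coupling was out of view in the last crop. I kept the fingers high when passing near the coupling.
- **Forces:** readings at the end of each move stayed within about 4 N.

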